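# Finish a glued keepsake box and take it out of the bench vise

## Task

A small plywood keepsake box is clamped in the bench vise with its lid still standing a few millimetres proud. While the vise holds it, press the lid fully home; then push the vise's sliding jaw back to its stop, lift the box out and set it down gently, upright, on the floor of the wooden tray beside the finished box. Leave the jaw open and the lid shut, and do not disturb the finished box or the other things on the table.

Things in the scene. Friction and masses are not known exactly. Their poses are not given: they have to be found in the camera images.
- vise: Grey bench vise fixed to the table, left or right of the tray; base plate 280 x 120 x 18 mm, on which the box stands. Origin: centre of the underside. z up; x along the slide: fixed jaw at +x (face at x = 67 mm), sliding jaw at -x, the robot's side. Jaws: dark steel with pale wooden facings, tops 55 to 56 mm above the table, 100 to 112 mm wide in y.
- jaw (a joint): Travel of the sliding jaw, m: 0 = clamped, 0.06 = fully open at its stop. Opens along the vise's -x, needs about 4 N plus a little for speed, stays where it is left. Clamped, its wooden nose reaches 6 mm over the box's plinth, so the box cannot be lifted until it is open.
- push_plate (a point): Middle of the top edge, on the side facing the box, of the upright steel push plate on the sliding jaw: 70 mm wide in the vise's y, 10 mm thick, top edge 98 mm above the table and 42 mm above the jaw's flat top. Clamped, 40 mm are free between this face and the box wall, above the jaw. Axes as the vise's. Moves with the jaw.
- box: The clamped plywood box, 0.2 to 0.3 kg with lid. Origin: centre of its underside; z up, x along the vise's slide when clamped. Walls 62 (x) x 50 (y) mm, their top 50 mm above the underside; a plinth at the foot, 8 mm high, is 74 (x) x 50 (y) mm. Stands up to 15 mm off the vise's middle line in y. Its y faces are free to be grasped.
- lid (a joint): How far the lid of the clamped box has been pressed, in m: 0 = 7 mm proud, 0.007 = fully home, seated on the walls. It starts 4 to 7 mm proud; it is stiff (about 6 N of friction), has no spring and stays where it is pressed to.
- lid_top (a point): Top of the small raised wooden flower (about 32 mm across, 3 mm high) in the middle of the clamped box's lid. The lid is 62 x 50 x 7 mm; this point is 60 mm above the box's underside with the lid fully home, up to 67 mm when proud.
- tray: Pale open wooden tray fixed on the table, 270 (x) x 160 (y) x 20 mm, walls and floor 5 mm. Origin: centre of the underside; inner floor 5 mm above. The finished box stands in its +x half (about x = +65 mm); the -x half, nearer the robot, is free (its middle is x = -60 mm, y = 0).
- finished_box: Finished box of the same form, lid shut, standing loose in the tray. Origin: centre of its underside. Leave it alone.
- flower_pot: Bystander: white pot 68 mm wide with a blue ball flower, 125 mm high; origin at the underside.
- phone: Bystander: black phone lying flat, 150 x 74 x 9 mm; origin at the underside.
- glue: Bystander: white glue bottle, 48 mm wide, 120 mm high; origin at the underside.
- jar: Bystander: glass jar, 60 mm wide, 70 mm high; origin at the underside.
- ruler: Bystander: wooden ruler 150 x 24 x 4 mm lying between vise and tray; origin at the underside.
- brush: Bystander: brush lying flat near the left side; origin at the underside.
- scissors: Bystander: small scissors lying flat, about 125 mm long; origin at the pivot, underside.
Mind the look-alikes: they are no part of the job. Leave any purple look-alike of the box alone.

How it is judged:
By the outcome, as a careful person would: the job done as asked, in the order asked, and still so for the second after the job is handed in, with the robot touching nothing.
It also fails if it takes over 58 s, if anything falls off the work surface, if the arm or the gripper's body presses on something with over 40 N, if the wrist force passes 120 N, or if a joint passes its speed limit or range.

## Robot

A 6-joint arm with a two-finger parallel gripper is mounted at the origin on the work surface. World frame = base frame: x ahead of the robot, y to its left, z up, the work surface at z = 0. Lengths are in m, angles in rad, forces in N, time in s.
With the tool pointing down it reaches from about 0.275 to 0.975 m from the base axis. Payload 8.4 kg.
Tool frame: the origin (TCP) lies at the centre of the arm's flange, where the gripper is bolted on; the fingertips stand 190 mm ahead of it and the grasp point (between the pads) lies 171 mm ahead of it; z points along the fingers, y is the direction in which the jaws open and shut (so a half turn about z gives the same grasp; the last joint's range is limited). The gripper opens to 92 mm and grips with 3 to 60 N. Pads are 20 mm wide; open, the fingers measure 128 mm over their backs; the gripper's body (75 mm by 189 mm) begins 69 mm behind the grasp point.
Start: joints at [-1.247, 0.353, 1.633, -0, 1.155, -0.002], TCP at [0.2, -0.592, 0.405] pointing down, gripper open.
Joint ranges: [-2.63, 2.63], [-0.92, 2.1], [0.06, 2.66], [-1.3, 4.44], [0, 2.69], [-3.02, 3.02]. Speed limits (rad/s): [2.22, 2.22, 2.79, 3.14, 3.14, 3.14].

## Interface

Orientations are given as [roll, pitch, yaw] about the fixed x, y, z axes, in that order (R = Rz(yaw) Ry(pitch) Rx(roll)).
In Python, from rig import arm, snapshot, camera_model, job_done, masks_of, pinpoint gives the robot as it stands.
- The arm moves only by the tool jog_arm, never from a script. Its argument "steps" is one flat list of numbers, 7 for each row, row after row: the opening, from 0 (shut) to 1 (fully open), then the shift along the world's x, y, z normalised to -1 to 1, where 1 is 0.15 m, then the turn, a rotation vector about the world's x, y, z normalised to -1 to 1, where 1 is pi rad. In form: [gripper, dx, dy, dz, wx, wy, wz, gripper, dx, dy, dz, wx, wy, wz, ...]. A call has 1 to 8 rows; each row is the pose to reach, as a shift and turn from the pose commanded when the call began, turning the shorter way round; what a row does not reach only later rows make up. A row lasts 1/8 s, in which the tool goes at most 62.5 mm and 10.7 degrees, less where a joint would pass 70% of its speed; a pose out of reach is approached as far as the arm can. A call with a number of a shift or a turn outside -1 to 1 is refused whole. A call with a gripper value outside its range is refused whole. The fingers move at their own pace and stop on an object; "newtons" is the grip in N (left out, the last holds). Time passes only in rows, so rows that repeat a pose let the fingers close. It gives the time, the measured TCP pose, the force and the opening at its end, in the units of the state.
- arm.observe(): the state, without advancing time (a new reading comes with each control period).
- snapshot(name): name is "scene" or "top"; returns the picture (480x640x3 uint8, red, green, blue); there is no depth.
- camera_model(name): a dict with "mtx" (3x3 intrinsics, pixels), "extrinsics" (4x4, takes a point from world to camera coordinates). Camera axes: x right, y down, z forward; pixel columns grow to the right and rows downward; lengths in m; the calibration is good to about 2 mm. A picture is of the moment at which its call begins. camera_model takes no time and is no camera call.
- job_done(): hands the job in, once; it reports no verdict.
Trained networks look in the newest picture that a camera, given by its name, has taken for a name from the list of things; names that differ only in an ending like _2 or _b are one class to them, and where a whole thing is asked for, a point or a joint stands for the part that bears it (a point fixed in the world has none). Each returns a list of dicts, best first, with "conf" (0 to 1); they miss things now and then, are a little off and sometimes report something else, mostly with a low value. They report only what shows in the picture. A call takes as long as a camera call. They do not tell look-alikes from the thing itself.
- masks_of(camera, query): "mask" (480x640 bool, what is visible of it).
- pinpoint(camera, query): "position" ([x, y, z] in m, in world coordinates, good to about 4 mm: a listed point, or the origin of a listed thing).
The state is a dict: "t": time; "q": joint angles; "dq": joint speeds; "effort": joint torques, N m; "tool_pos": TCP position; "tool_rot": TCP orientation; "ft_force": force on the tool from outside, world axes, zero at the start; "wrist_torque": the same for the moment, N m; "grip_width": finger opening in m.
Only numpy, scipy, OpenCV 4.12 (cv2) and the standard library are available. Lean on these libraries where they do the work, as an engineer would, in place of code of your own. Each camera call takes 0.05 s, during which the arm holds its last target. There are 200 camera calls.

## Working session

There is one attempt and no reset: what is moved stays moved. The work goes in short steps, Python scripts to look and compute and a tool call to move; the robot and the scene stay as the last step left them, time stands still between calls to the robot, and variables do not carry over. Pictures are saved under pics/ and viewed, about 8 in all and at most 12, crops included, and the job is handed in when it is done.

Besides the shell and the picture viewer there is one more tool, called as a command line: name --argument value ..., lists and objects as JSON in quotes. jog_arm: Moves the arm, as the interface text tells. Scaled input: -1 to 1 covers 0.15 m each way for a shift and pi rad each way for a turn. Its arguments: {"type":"object","properties":{"steps":{"type":"array","items":{"type":"number","minimum":-1,"maximum":1}},"newtons":{"type":"number"}},"required":["steps"]}

```bash
mkdir -p pics; ls; python3 - <<'E'
from rig import *
import cv2,numpy as np
for c in ("scene","top"):
    im=snapshot(c); cv2.imwrite(f"pics/{c}0.png",im[:,:,::-1])
    for n in ["vise","push_plate","box","lid_top","tray","finished_box","flower_pot","glue","jar","ruler","phone"]:
        r=pinpoint(c,n); print(c,n,[(np.round(d["position"],3).tolist(),round(d["conf"],2)) for d in r[:3]])
s=arm.observe(); print(s["t"],s["tool_pos"],s["tool_rot"],s["grip_width"])
E
```

```text
pics
scene vise [([0.584, -0.194, 0.002], 0.67)]
scene push_plate [([0.544, -0.193, 0.097], 0.91)]
scene box [([0.609, -0.204, 0.018], 0.97), ([0.535, -0.361, -0.001], 0.79), ([0.312, -0.159, 0.001], 0.63)]
scene lid_top [([0.529, -0.357, 0.068], 0.81), ([0.311, -0.158, 0.066], 0.62), ([0.616, -0.202, 0.087], 0.51)]
scene tray [([0.559, 0.205, -0.002], 0.71)]
scene finished_box [([0.626, 0.169, 0.002], 0.83)]
scene flower_pot [([0.798, -0.024, -0.0], 0.68)]
scene glue [([0.466, 0.449, -0.001], 0.66)]
scene jar [([0.641, -0.444, 0.003], 0.92)]
scene ruler [([0.583, -0.001, -0.001], 0.58)]
scene phone [([0.413, 0.002, -0.003], 0.63)]
top vise [([0.585, -0.193, 0.001], 0.89), ([0.545, -0.188, 0.099], 0.48), ([0.474, 0.447, 0.003], 0.26)]
top push_plate [([0.543, -0.188, 0.098], 0.95), ([0.584, -0.192, 0.002], 0.39)]
top box [([0.529, -0.359, 0.001], 0.9), ([0.309, -0.162, -0.001], 0.82), ([0.441, -0.448, 0.004], 0.56)]
top lid_top [([0.618, -0.204, 0.083], 0.75), ([0.526, -0.358, 0.067], 0.61), ([0.312, -0.163, 0.07], 0.58)]
top tray [([0.555, 0.202, -0.0], 0.75)]
top finished_box [([0.584, 0.003, 0.002], 0.19)]
top flower_pot [([0.8, -0.025, -0.002], 0.75)]
top glue [([0.47, 0.448, 0.003], 0.67)]
top jar [([0.642, -0.449, 0.0], 0.74)]
top ruler [([0.58, 0.001, 0.001], 0.76)]
top phone [([0.411, 0.004, 0.003], 0.78)]
1.2 [ 0.20004979 -0.59211553  0.40468459] [-3.14159245e+00  4.82635279e-06  3.25816656e-01] 0.09200295476845893
```

View pics/scene0.png

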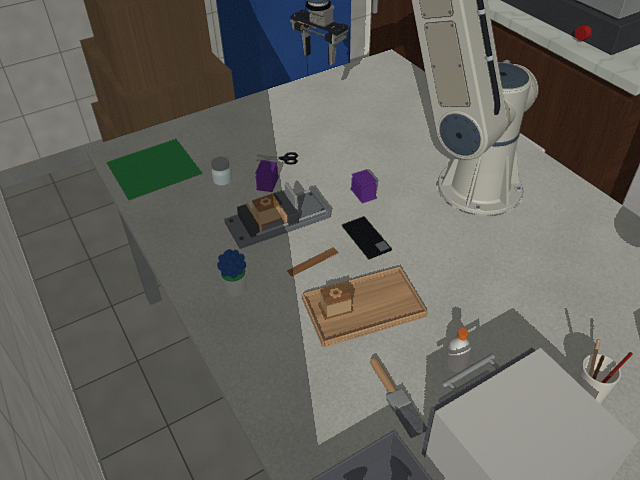

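View pics/top0.png

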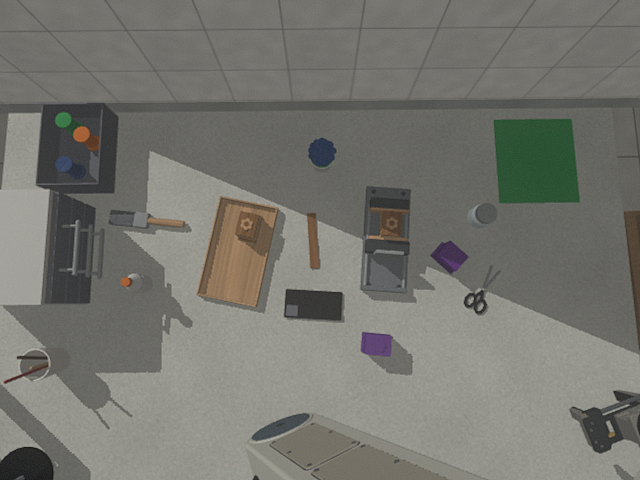

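```bash
cat > h.py <<'E'
import numpy as np, cv2
from rig import camera_model
def back(c,uv,z):
    m=camera_model(c);E=np.array(m["extrinsics"]);K=np.array(m["mtx"])
    R,t=E[:3,:3],E[:3,3]; o=-R.T@t; d=R.T@np.linalg.inv(K)@np.array([*uv,1.]); return o+d*(z-o[2])/d[2]
def proj(c,p):
    m=camera_model(c);E=np.array(m["extrinsics"]);K=np.array(m["mtx"])
    q=K@(E[:3,:3]@np.array(p)+E[:3,3]); return q[:2]/q[2]
E
python3 - <<'E'
from h import *
from rig import *
# vise & tray yaw via mask outlines
snapshot("top")
for n,z in (("vise",.018),("push_plate",.098),("tray",.02),("box",.08),("lid_top",.08),("finished_box",.06),("ruler",.004)):
    for d in masks_of("top",n)[:4]:
        m=d["mask"].astype(np.uint8); c=max(cv2.findContours(m,0,2)[0],key=cv2.contourArea)
        b=cv2.boxPoints(cv2.minAreaRect(c)); print(n,round(d["conf"],2),np.round([back("top",p,z)[:2] for p in b],3).tolist(),np.round(b).tolist())
for c in("scene","top"): print(c,proj(c,[.617,-.203,.083]))
E
```

```text
vise 0.95 [[0.447, -0.122], [0.728, -0.144], [0.72, -0.272], [0.439, -0.245]] [[359.0, 291.0], [365.0, 186.0], [412.0, 189.0], [407.0, 294.0]]
vise 0.72 [[0.797, 0.028], [0.878, -0.012], [0.841, -0.08], [0.762, -0.04]] [[301.0, 162.0], [316.0, 134.0], [340.0, 146.0], [326.0, 175.0]]
push_plate 0.57 [[0.531, -0.128], [0.582, -0.133], [0.572, -0.243], [0.521, -0.237]] [[364.0, 256.0], [366.0, 235.0], [410.0, 238.0], [409.0, 259.0]]
tray 0.75 [[0.443, 0.303], [0.71, 0.251], [0.672, 0.088], [0.406, 0.146]] [[196.0, 295.0], [218.0, 194.0], [279.0, 207.0], [257.0, 308.0]]
box 0.94 [[0.646, -0.171], [0.646, -0.229], [0.579, -0.227], [0.58, -0.169]] [[379.0, 211.0], [402.0, 211.0], [402.0, 237.0], [379.0, 237.0]]
box 0.81 [[0.294, -0.115], [0.346, -0.12], [0.339, -0.193], [0.287, -0.187]] [[360.0, 354.0], [362.0, 332.0], [392.0, 334.0], [390.0, 356.0]]
box 0.68 [[0.533, -0.295], [0.578, -0.343], [0.526, -0.39], [0.482, -0.342]] [[430.0, 255.0], [448.0, 237.0], [468.0, 257.0], [450.0, 275.0]]
box 0.45 [[0.798, 0.028], [0.857, -0.03], [0.801, -0.082], [0.742, -0.025]] [[301.0, 155.0], [323.0, 133.0], [343.0, 153.0], [321.0, 175.0]]
lid_top 0.89 [[0.535, -0.312], [0.572, -0.348], [0.527, -0.393], [0.491, -0.357]] [[437.0, 254.0], [450.0, 239.0], [469.0, 257.0], [455.0, 271.0]]
lid_top 0.73 [[0.294, -0.125], [0.342, -0.128], [0.337, -0.192], [0.29, -0.188]] [[365.0, 354.0], [366.0, 334.0], [392.0, 335.0], [391.0, 355.0]]
lid_top 0.66 [[0.584, -0.174], [0.647, -0.179], [0.644, -0.23], [0.581, -0.224]] [[381.0, 235.0], [382.0, 211.0], [402.0, 212.0], [401.0, 236.0]]
ruler 0.97 [[0.658, 0.015], [0.659, -0.01], [0.51, -0.017], [0.509, 0.006]] [[307.0, 213.0], [316.0, 213.0], [319.0, 268.0], [310.0, 268.0]]
scene [263.10500904 199.83079641]
top [392.28056929 222.03942087]
```

The top view shows the clamped box's flower at (392,223) with the push plate below it at about row 240. The tray is at left, with the finished box at (247,226). The purple look-alikes are at (450,257) and (377,344). The vise yaw is about -0.085 and the tray yaw about -0.205. I'm moving over the lid with the fingers shut.

jog_arm --steps '[0,0.2,0.2,0,0,0,-0.03,0,0.45,0.43,0,0,0,-0.065,0,0.7,0.65,0,0,0,-0.1,0,0.933,0.867,0,0,0,-0.131]' --newtons 20

```text
t: 2.1
tool_pos: [0.341, -0.4609, 0.4048]
tool_rot: [3.141, -0.0, -0.089]
ft_force: [0.7, 0.4, 0.5]
grip_width: 0.054
```

jog_arm --steps '[0,0.25,0.22,0,0,0,0,0,0.5,0.44,0,0,0,0,0,0.72,0.66,0,0,0,0,0,0.933,0.867,0,0,0,0]'

```text
t: 2.6
tool_pos: [0.481, -0.3308, 0.4048]
tool_rot: [3.141, -0.0, -0.086]
ft_force: [-0.1, 0.0, 0.8]
grip_width: 0.0139
```

jog_arm --steps '[0,0.3,0.3,0,0,0,0,0,0.6,0.57,0,0,0,0,0,0.907,0.857,0,0,0,0,0,0.907,0.857,-0.2,0,0,0,0,0.907,0.857,-0.45,0,0,0,0,0.907,0.857,-0.65,0,0,0,0,0.907,0.857,-0.727,0,0,0,0,0.907,0.857,-0.727,0,0,0]'

```text
t: 3.6
tool_pos: [0.616, -0.2035, 0.2954]
tool_rot: [-3.141, 0.001, -0.086]
ft_force: [-0.1, 0.6, 0.1]
grip_width: -0.0001
```

```bash
python3 - <<'E'
from h import *
from rig import *
a=snapshot("scene")[130:270,190:360]; b=snapshot("top")[170:310,320:490]
cv2.imwrite("pics/a1.png",np.hstack([cv2.resize(x,(400,330),interpolation=2) for x in (a,b)])[:,:,::-1])
E
```

```text
(no output)
```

View pics/a1.png

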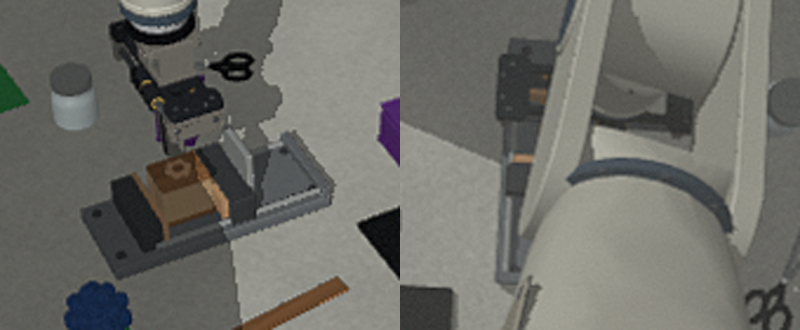

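```bash
python3 - <<'E'
from h import *
for z in (.105,.193,.295):
    for dy in(-.018,0,.018):
        p=proj("scene",[.616,-.2035+dy,z]); print(z,dy,((p-[190,130])*2.355).round())
E
```

```text
0.105 -0.018 [164. 141.]
0.105 0 [171. 150.]
0.105 0.018 [178. 158.]
0.193 -0.018 [158.  81.]
0.193 0 [165.  90.]
0.193 0.018 [172.  98.]
0.295 -0.018 [150.   6.]
0.295 0 [157.  14.]
0.295 0.018 [165.  22.]
```

The body's near end hides the fingers, and the projections match the picture. The flower is directly below, so I'm pressing gradually.

jog_arm --steps '[0,0,0,-0.05,0,0,0,0,0,0,-0.08,0,0,0,0,0,0,-0.1,0,0,0,0,0,0,-0.12,0,0,0,0,0,0,-0.135,0,0,0]'

```text
t: 4.32
tool_pos: [0.616, -0.2035, 0.2752]
tool_rot: [-3.142, 0.0, -0.086]
ft_force: [0.0, 0.2, 0.2]
grip_width: 0.0005
```

jog_arm --steps '[0,0,0,-0.01,0,0,0,0,0,0,-0.02,0,0,0,0,0,0,-0.03,0,0,0]'

```text
t: 4.7
tool_pos: [0.6161, -0.2035, 0.2714]
tool_rot: [3.142, -0.0, -0.086]
ft_force: [-2.1, 1.1, 5.3]
grip_width: 0.0005
```

Contact, at about 5–6 N of friction. Continuing to the seat.

jog_arm --steps '[0,0,0,-0.01,0,0,0,0,0,0,-0.02,0,0,0,0,0,0,-0.02,0,0,0]'

```text
t: 5.08
tool_pos: [0.616, -0.2035, 0.2685]
tool_rot: [3.142, -0.0, -0.086]
ft_force: [-2.0, 1.4, 6.6]
grip_width: 0.0
```

jog_arm --steps '[0,0,0,-0.007,0,0,0,0,0,0,-0.007,0,0,0]'

```text
t: 5.32
tool_pos: [0.6161, -0.2035, 0.2684]
tool_rot: [3.142, -0.0, -0.086]
ft_force: [-5.4, 1.8, 13.7]
grip_width: 0.0005
```

jog_arm --steps '[0,0,0,-0.007,0,0,0,0,0,0,-0.007,0,0,0]'

```text
t: 5.58
tool_pos: [0.6161, -0.2035, 0.2682]
tool_rot: [3.141, -0.001, -0.086]
ft_force: [-6.9, 2.8, 21.5]
grip_width: 0.0004
```

Seated: the force rises while the height stays at 0.268, which matches the "home" height. Next I'm moving to the gap behind the push plate.

jog_arm --steps '[0,0,0,0.15,0,0,0,0,0,0,0.3,0,0,0,0,-0.15,0.035,0.3,0,0,0,0,-0.343,0.07,0.3,0,0,0,0,-0.343,0.07,0.3,0,0,0]'

```text
t: 6.2
tool_pos: [0.5632, -0.1927, 0.3108]
tool_rot: [-3.141, 0.001, -0.086]
ft_force: [-0.6, 0.4, -0.3]
grip_width: 0.0003
```

```bash
python3 - <<'E'
from h import *
from rig import *
s=arm.observe();print(s["tool_pos"],s["ft_force"])
a=snapshot("scene")[130:270,190:360]
for n in("lid_top","push_plate"):print(n,[(np.round(d["position"],3).tolist(),round(d["conf"],2)) for d in pinpoint("scene",n)])
cv2.imwrite("pics/a2.png",cv2.resize(a,(680,560),interpolation=2)[:,:,::-1])
E
```

```text
[ 0.56315846 -0.19266713  0.31079651] [-0.55183133  0.41448578 -0.31567743]
lid_top [([0.312, -0.162, 0.064], 0.77), ([0.615, -0.202, 0.08], 0.71), ([0.533, -0.354, 0.068], 0.58)]
push_plate [([0.543, -0.193, 0.098], 0.68), ([0.558, 0.206, 0.0], 0.2)]
```

View pics/a2.png

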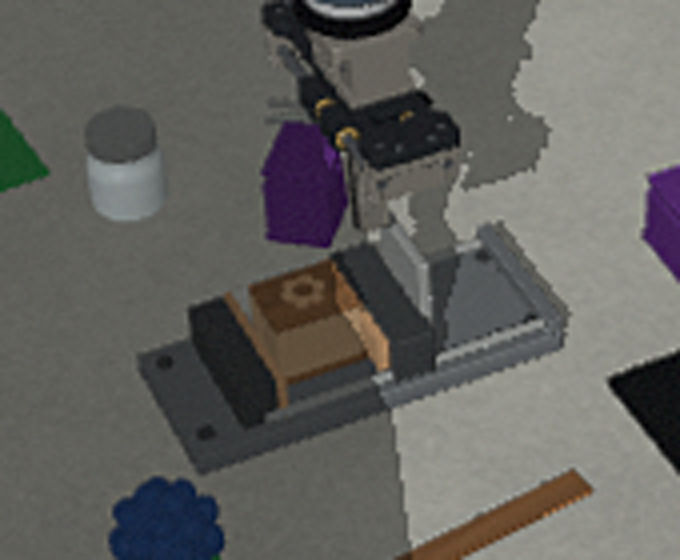

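The lid is flush on the box (flower at crop 303,290). The fingertips (crop 370,220) are above the gap in front of the push plate. Descending.

jog_arm --steps '[0,0.005,0,-0.1,0,0,0,0,0.005,0,-0.2,0,0,0,0,0.005,0,-0.27,0,0,0,0,0.005,0,-0.32,0,0,0,0,0.005,0,-0.32,0,0,0]'

```text
t: 6.98
tool_pos: [0.5651, -0.1929, 0.262]
tool_rot: [-3.141, 0.001, -0.086]
ft_force: [-0.7, 0.7, -0.5]
grip_width: 0.0005
```

jog_arm --steps '[0,-0.03,0.003,0,0,0,0,0,-0.06,0.005,0,0,0,0,0,-0.09,0.008,0,0,0,0,0,-0.12,0.01,0,0,0,0,0,-0.15,0.013,0,0,0,0,0,-0.18,0.015,0,0,0,0,0,-0.21,0.018,0,0,0,0,0,-0.24,0.02,0,0,0,0]'

```text
t: 7.98
tool_pos: [0.5293, -0.19, 0.2631]
tool_rot: [3.141, -0.001, -0.086]
ft_force: [4.8, 0.8, 2.6]
grip_width: 0.0002
```

jog_arm --steps '[0,-0.03,0.003,0,0,0,0,0,-0.06,0.005,0,0,0,0,0,-0.09,0.008,0,0,0,0,0,-0.12,0.01,0,0,0,0,0,-0.15,0.013,0,0,0,0,0,-0.18,0.015,0,0,0,0,0,-0.2,0.017,0,0,0,0,0,-0.2,0.017,0,0,0,0]'

```text
t: 8.98
tool_pos: [0.4987, -0.1874, 0.2625]
tool_rot: [-3.141, 0.001, -0.086]
ft_force: [2.5, -1.4, 1.0]
grip_width: 0.0007
```

jog_arm --steps '[0,-0.02,0.002,0,0,0,0,0,-0.03,0.003,0,0,0,0,0,-0.03,0.003,0,0,0,0]'

```text
t: 9.35
tool_pos: [0.4945, -0.1869, 0.2626]
tool_rot: [-3.142, 0.001, -0.086]
ft_force: [2.8, -1.9, -1.7]
grip_width: 0.0006
```

jog_arm --steps '[0,-0.015,0.001,0,0,0,0,0,-0.03,0.002,0,0,0,0,0,-0.03,0.002,0,0,0,0]'

```text
t: 9.72
tool_pos: [0.4921, -0.1868, 0.2628]
tool_rot: [3.141, -0.006, -0.086]
ft_force: [15.3, -0.1, -12.3]
grip_width: 0.0005
```

The jaw is at its stop: the force jumped to 15 N. Backing off, then rising clear and opening.

jog_arm --steps '[0,0.06,0,0,0,0,0,0,0.12,0,0,0,0,0,0,0.12,0,0.15,0,0,0,0,0.12,0,0.4,0,0,0,0.8,0.12,0,0.7,0,0,0,0.8,0.12,0,0.7,0,0,0]'

```text
t: 10.48
tool_pos: [0.5092, -0.1869, 0.3708]
tool_rot: [3.14, -0.004, -0.086]
ft_force: [-0.2, -0.4, -0.8]
grip_width: 0.0184
```

```bash
python3 - <<'E'
from h import *
from rig import *
s=arm.observe();print(s["t"],s["tool_pos"],s["ft_force"])
a=snapshot("scene")[130:270,190:360]
for n in("lid_top","push_plate","box","vise"):print(n,[(np.round(d["position"],3).tolist(),round(d["conf"],2)) for d in pinpoint("scene",n)])
cv2.imwrite("pics/a3.png",cv2.resize(a,(680,560),interpolation=2)[:,:,::-1])
E
```

```text
10.475 [ 0.50916788 -0.18690296  0.3708399 ] [-0.22786374 -0.36081899 -0.83484333]
lid_top [([0.614, -0.204, 0.076], 0.68), ([0.528, -0.356, 0.071], 0.65)]
push_plate [([0.485, -0.189, 0.101], 0.94), ([0.412, 0.003, -0.004], 0.65), ([0.617, -0.203, 0.078], 0.23)]
box [([0.611, -0.202, 0.018], 0.83), ([0.312, -0.161, -0.001], 0.58)]
vise [([0.585, -0.193, 0.004], 0.95), ([0.412, 0.004, -0.001], 0.62)]
```

View pics/a3.png

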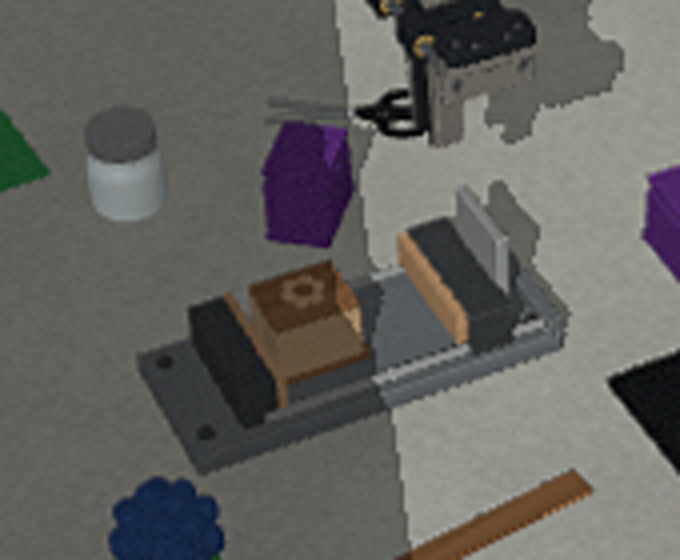

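The jaw is fully open, with the facing at crop (430,285). The box still stands against the fixed jaw and its lid is shut. Moving over the box with the gripper open.

jog_arm --steps '[0.95,0.25,-0.04,0,0,0,0,0.95,0.5,-0.08,0,0,0,0,0.95,0.7,-0.11,0,0,0,0,0.95,0.7,-0.11,0,0,0,0,0.95,0.7,-0.11,-0.2,0,0,0,0.95,0.7,-0.11,-0.3,0,0,0,0.95,0.7,-0.11,-0.3,0,0,0]'

```text
t: 11.6
tool_pos: [0.6122, -0.2029, 0.3212]
tool_rot: [-3.141, 0.004, -0.086]
ft_force: [0.5, -0.1, 0.3]
grip_width: 0.0873
```

jog_arm --steps '[0.95,0.015,-0.003,-0.12,0,0,0,0.95,0.015,-0.003,-0.25,0,0,0,0.95,0.015,-0.003,-0.38,0,0,0,0.95,0.015,-0.003,-0.5,0,0,0,0.95,0.015,-0.003,-0.6,0,0,0,0.95,0.015,-0.003,-0.68,0,0,0,0.95,0.015,-0.003,-0.68,0,0,0]'

```text
t: 12.48
tool_pos: [0.6152, -0.2035, 0.2197]
tool_rot: [-3.141, 0.002, -0.086]
ft_force: [0.0, 0.3, -0.8]
grip_width: 0.0875
```

jog_arm --steps '[0.45,0,0,0,0,0,0,0.45,0,0,0,0,0,0,0.45,0,0,0,0,0,0,0.45,0,0,0,0,0,0,0.45,0,0,0,0,0,0,0.45,0,0,0,0,0,0,0.45,0,0,0,0,0,0,0.45,0,0,0,0,0,0]' --newtons 20

```text
t: 13.48
tool_pos: [0.6157, -0.2035, 0.2212]
tool_rot: [-3.141, -0.0, -0.086]
ft_force: [-0.3, 1.9, 5.1]
grip_width: 0.0501
```

jog_arm --steps '[0.3,0,0,0,0,0,0,0.3,0,0,0,0,0,0,0.3,0,0,0.02,0,0,0,0.3,0,0,0.05,0,0,0,0.3,0,0,0.1,0,0,0,0.3,0,0,0.15,0,0,0,0.3,0,0,0.2,0,0,0]' --newtons 25

```text
t: 14.35
tool_pos: [0.6156, -0.2037, 0.2515]
tool_rot: [3.142, -0.0, -0.086]
ft_force: [-0.3, -1.0, -2.9]
grip_width: 0.0498
```

jog_arm --steps '[0.3,0,0,0.15,0,0,0,0.3,0,0,0.3,0,0,0,0.3,0,0,0.5,0,0,0,0.3,0,0,0.7,0,0,0,0.3,0,0,0.7,0,0,0]'

```text
t: 14.98
tool_pos: [0.6163, -0.2039, 0.3585]
tool_rot: [3.14, -0.005, -0.086]
ft_force: [0.9, 0.2, -3.0]
grip_width: 0.0496
```

```bash
python3 - <<'E'
from h import *
from rig import *
s=arm.observe();print(s["t"],s["tool_pos"],s["ft_force"],s["grip_width"])
a=snapshot("scene")[110:250,190:360]; b=snapshot("top")[170:310,190:360]
for c in("scene","top"):
  for n in("tray","finished_box","box","lid_top"):print(n,[(np.round(d["position"],3).tolist(),round(d["conf"],2)) for d in pinpoint(c,n)])
for d in masks_of("top","tray")[:1]:
    m=d["mask"].astype(np.uint8); c=max(cv2.findContours(m,0,2)[0],key=cv2.contourArea)
    q=cv2.boxPoints(cv2.minAreaRect(c)); print(np.round([back("top",p,.02)[:2] for p in q],3).tolist())
cv2.imwrite("pics/a4.png",np.hstack([cv2.resize(x,(400,330),interpolation=2) for x in (a,b)])[:,:,::-1])
E
```

```text
14.975 [ 0.61625826 -0.20386655  0.35851771] [ 0.91397178  0.24852782 -3.02534198] 0.04956913553565627
tray [([0.56, 0.202, -0.001], 0.8)]
finished_box [([0.625, 0.171, 0.0], 0.62), ([0.64, 0.442, 0.002], 0.41), ([0.409, 0.0, -0.002], 0.23)]
box [([0.308, -0.16, 0.0], 0.81), ([0.532, -0.36, 0.001], 0.66), ([0.611, -0.201, 0.156], 0.65)]
lid_top [([0.626, 0.167, 0.002], 0.7), ([0.31, -0.163, 0.066], 0.59), ([0.616, -0.205, 0.218], 0.5), ([0.471, 0.449, -0.004], 0.25)]
tray [([0.556, 0.199, -0.003], 0.55)]
finished_box [([0.62, 0.166, 0.004], 0.75)]
box [([0.615, -0.203, 0.152], 0.42)]
lid_top []
[[0.442, 0.305], [0.71, 0.251], [0.67, 0.088], [0.404, 0.147]]
```

View pics/a4.png

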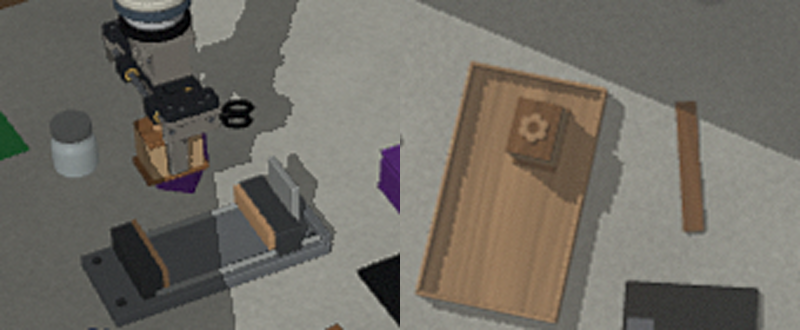

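The box is lifted, with a load of about 0.3 kg, upright at crop (170,150). The vise is empty and its jaw open; the tray's near half is free. Carrying the box to tray x = -60 mm, about (0.498, 0.213) in world coordinates, at yaw -0.207.

jog_arm --steps '[0.3,-0.04,0.13,0,0,0,-0.003,0.3,-0.09,0.33,0,0,0,-0.006,0.3,-0.15,0.53,0,0,0,-0.009,0.3,-0.21,0.73,0,0,0,-0.011,0.3,-0.262,0.927,0,0,0,-0.013]'

```text
t: 16.15
tool_pos: [0.5753, -0.0627, 0.3558]
tool_rot: [-3.141, 0.0, -0.127]
ft_force: [0.5, 0.6, -3.5]
grip_width: 0.0502
```

jog_arm --steps '[0.3,-0.06,0.2,0,0,0,-0.003,0.3,-0.12,0.4,0,0,0,-0.006,0.3,-0.17,0.6,0,0,0,-0.009,0.3,-0.22,0.77,0,0,0,-0.011,0.3,-0.262,0.927,0,0,0,-0.013]'

```text
t: 16.77
tool_pos: [0.5358, 0.0761, 0.3559]
tool_rot: [-3.141, 0.0, -0.167]
ft_force: [0.1, -0.0, -2.6]
grip_width: 0.0497
```

jog_arm --steps '[0.3,-0.06,0.2,0,0,0,-0.003,0.3,-0.12,0.4,0,0,0,-0.006,0.3,-0.17,0.6,0,0,0,-0.009,0.3,-0.22,0.8,0,0,0,-0.011,0.3,-0.262,0.927,0,0,0,-0.013,0.3,-0.262,0.927,0,0,0,-0.013]'

```text
t: 17.52
tool_pos: [0.4965, 0.215, 0.3559]
tool_rot: [-3.141, 0.0, -0.206]
ft_force: [0.3, 0.6, -2.1]
grip_width: 0.0498
```

jog_arm --steps '[0.3,0.01,-0.013,-0.12,0,0,0,0.3,0.01,-0.013,-0.3,0,0,0,0.3,0.01,-0.013,-0.48,0,0,0,0.3,0.01,-0.013,-0.63,0,0,0,0.3,0.01,-0.013,-0.75,0,0,0,0.3,0.01,-0.013,-0.83,0,0,0,0.3,0.01,-0.013,-0.88,0,0,0,0.3,0.01,-0.013,-0.9,0,0,0]'

```text
t: 18.52
tool_pos: [0.4993, 0.2116, 0.2206]
tool_rot: [-3.141, -0.0, -0.208]
ft_force: [-0.2, 0.5, -2.4]
grip_width: 0.0497
```

```bash
python3 - <<'E'
from h import *
from rig import *
s=arm.observe();print(s["t"],s["tool_pos"],s["ft_force"],s["grip_width"])
a=snapshot("scene")[240:360,280:440]
for n in("finished_box","box","lid_top"):print(n,[(np.round(d["position"],3).tolist(),round(d["conf"],2)) for d in pinpoint("scene",n)])
cv2.imwrite("pics/a5.png",cv2.resize(a,(720,540),interpolation=2)[:,:,::-1])
E
```

```text
18.525 [0.49927076 0.21156433 0.22063518] [-0.1627893   0.54620051 -2.41742083] 0.049720723002221585
finished_box [([0.623, 0.167, 0.003], 0.78)]
box [([0.309, -0.164, 0.001], 0.9), ([0.492, 0.214, 0.017], 0.72), ([0.532, -0.364, -0.0], 0.63)]
lid_top [([0.527, -0.356, 0.068], 0.83), ([0.501, 0.212, 0.081], 0.65), ([0.31, -0.162, 0.065], 0.55)]
```

View pics/a5.png

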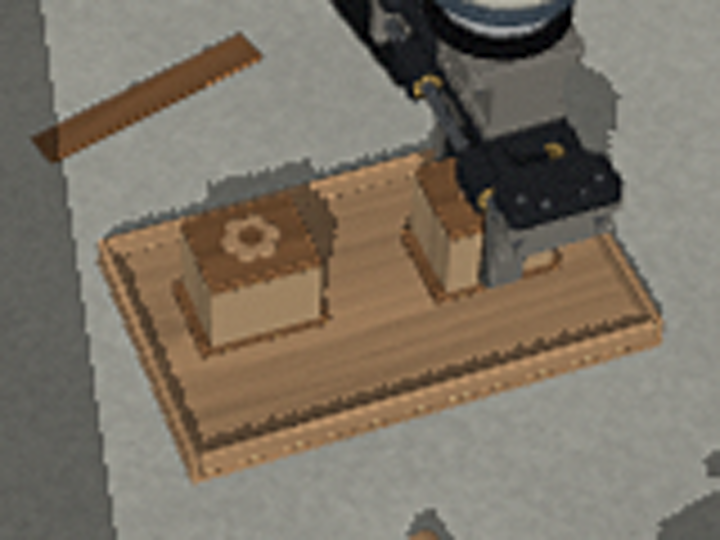

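The box hangs upright over the free half at crop (460,250), well clear of the finished box at (250,270). Lowering gently.

jog_arm --steps '[0.3,0,0,-0.015,0,0,0,0.3,0,0,-0.03,0,0,0,0.3,0,0,-0.045,0,0,0,0.3,0,0,-0.055,0,0,0,0.3,0,0,-0.065,0,0,0,0.3,0,0,-0.07,0,0,0]'

```text
t: 19.48
tool_pos: [0.4991, 0.2116, 0.2102]
tool_rot: [3.142, 0.0, -0.208]
ft_force: [0.2, -0.4, -2.6]
grip_width: 0.0502
```

jog_arm --steps '[0.3,0,0,-0.007,0,0,0,0.3,0,0,-0.01,0,0,0]'

```text
t: 19.73
tool_pos: [0.4991, 0.2116, 0.2087]
tool_rot: [-3.142, -0.0, -0.208]
ft_force: [0.7, -0.3, -2.7]
grip_width: 0.0496
```

jog_arm --steps '[0.3,0,0,-0.006,0,0,0,0.3,0,0,-0.006,0,0,0]'

```text
t: 19.98
tool_pos: [0.4992, 0.2116, 0.2081]
tool_rot: [-3.142, -0.0, -0.208]
ft_force: [-2.5, -0.3, 2.0]
grip_width: 0.0499
```

jog_arm --steps '[0.3,0,0,-0.005,0,0,0,0.3,0,0,-0.005,0,0,0]'

```text
t: 20.23
tool_pos: [0.4992, 0.2116, 0.2081]
tool_rot: [-3.141, -0.0, -0.208]
ft_force: [-4.4, -2.5, 13.4]
grip_width: 0.0496
```

On the floor. Easing the pressure and opening part-way.

jog_arm --steps '[0.3,0,0,0.006,0,0,0,0.74,0,0,0.006,0,0,0,0.74,0,0,0.006,0,0,0,0.74,0,0,0.006,0,0,0,0.74,0,0,0.006,0,0,0,0.74,0,0,0.006,0,0,0]'

```text
t: 20.98
tool_pos: [0.4992, 0.2116, 0.208]
tool_rot: [-3.142, 0.0, -0.208]
ft_force: [0.2, 0.8, -0.7]
grip_width: 0.068
```

jog_arm --steps '[0.74,0,0,0.05,0,0,0,0.74,0,0,0.15,0,0,0,0.74,0,0,0.3,0,0,0,0.74,0,0,0.6,0,0,0,0.74,-0.2,0,0.9,0,0,0,0.74,-0.5,0,1,0,0,0,0.74,-0.9,0,1,0,0,0,0.74,-0.9,0,1,0,0,0]'

```text
t: 21.98
tool_pos: [0.3607, 0.2108, 0.3589]
tool_rot: [3.141, 0.001, -0.207]
ft_force: [-0.1, 0.0, -0.8]
grip_width: 0.068
```

```bash
python3 - <<'E'
from h import *
from rig import *
s=arm.observe();print(s["t"],s["tool_pos"],s["ft_force"],s["grip_width"])
a=snapshot("scene")[130:360,190:440]; snapshot("top")
for c in("scene","top"):
  for n in("finished_box","box","lid_top","push_plate"):print(c,n,[(np.round(d["position"],3).tolist(),round(d["conf"],2)) for d in pinpoint(c,n)])
cv2.imwrite("pics/a6.png",cv2.resize(a,(640,589),interpolation=2)[:,:,::-1])
E
```

```text
21.975 [0.36067876 0.21083918 0.35886237] [-0.10333632  0.01743409 -0.80545875] 0.06800982049059423
scene finished_box [([0.625, 0.169, 0.002], 0.56)]
scene box [([0.493, 0.212, 0.003], 0.95), ([0.313, -0.16, 0.003], 0.89), ([0.532, -0.362, -0.0], 0.77)]
scene lid_top [([0.499, 0.211, 0.069], 0.92), ([0.528, -0.357, 0.067], 0.63), ([0.31, -0.16, 0.068], 0.61)]
scene push_plate [([0.483, -0.191, 0.098], 0.73), ([0.495, 0.213, 0.006], 0.71), ([0.623, 0.171, 0.003], 0.38)]
top finished_box [([0.618, 0.168, 0.006], 0.76)]
top box [([0.496, 0.214, 0.004], 0.92), ([0.315, -0.161, -0.001], 0.7), ([0.529, -0.359, 0.001], 0.62)]
top lid_top [([0.313, -0.164, 0.07], 0.98), ([0.529, -0.359, 0.067], 0.63), ([0.499, 0.207, 0.064], 0.61)]
top push_plate [([0.482, -0.18, 0.095], 0.96), ([0.62, 0.168, 0.004], 0.44), ([0.64, 0.443, -0.004], 0.35), ([0.472, 0.448, 0.002], 0.22)]
```

View pics/a6.png

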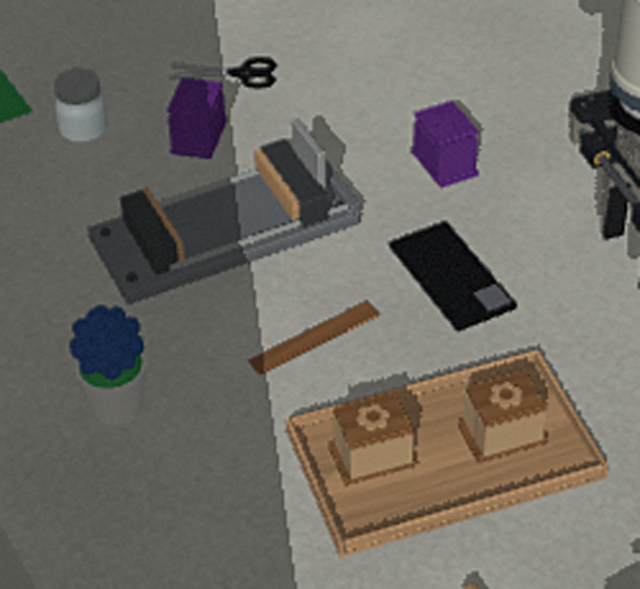

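Both boxes stand upright in the tray with their lids shut, at (505,410) and (373,430). The jaw is open at (290,180), the other things are in place and the arm is clear.

```bash
python3 -c "from rig import *; print(job_done())"
```

```text
the job is handed in; nothing more can be done
None
```

The job is done and handed in at about 22 s. I pressed the lid home, pushed the jaw open, lifted the box out and set it upright in the free half of the tray, about (0.498, 0.212).

- **Lid:** it seated at the "home" height, where the force rose to 21 N with no further travel. It still looked shut in the last picture.
- **Jaw:** the force jumped to 15 N at the stop, and the push plate had moved about 60 mm (x from about 0.544 to 0.483). It was still there at the end.
- **Placing:** the box touched the tray floor at the expected height. The downward press peaked at 13 N before I eased off and released.
- **Surroundings:** the finished box stayed within network error of where it was, and the bystanders in the last picture looked unmoved. The glue and the brush were outside that last crop, so I did not check them.

No check failed. The networks' positions for the box and push plate differed by a few millimetres between cameras. The largest gap was 11 mm in the push plate's y.

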